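Start the wet glass grinder and set its water valve

ROBOT

A 6-joint arm with a two-finger parallel gripper is mounted at the origin on the work surface. World frame = base frame: x ahead of the robot, y to its left, z up, the work surface at z = 0. Lengths are in mm, angles in rad, forces in N, time in s.
With the tool pointing down it reaches from about 350 to 875 mm from the base axis. Payload 4.2 kg.
Tool frame: the origin (TCP) lies at the very end of the fingers, on their centre line; the grasp point (between the pads) lies 19 mm behind it (pinch_z is the distance from the TCP to the grasp point, in mm); z points along the fingers, y is the line along which they close (so a half turn about z gives the same grasp; the last joint's range is limited). The gripper opens to 85 mm and grips with 20 to 120 N. Pads are 22 mm wide; open, the fingers measure 114 mm over their backs; the gripper's body (76 mm by 85 mm) begins 54 mm behind the grasp point. The pads swing forward as they close: fully open they stand 13 mm farther back than shut.
Start: joints at [-1.085, 0.385, 0.008, 0, -1.194, -0.259], TCP at [140.556, -608.969, 231.312] pointing down, gripper open.
Joint ranges: [-3.14, 3.14], [-1.21, 2.06], [-1.07, 1.41], [-3.16, 2.05], [-2.99, -0.16], [-3.1, 3.1]. Speed limits (rad/s): [2.79, 2.79, 3.14, 3.14, 3.14, 3.14].

INTERFACE

Orientations are given as a unit quaternion [x, y, z, w].
In Python, from bench import * gives the robot as it stands.
- The arm moves only by the tool arm_command, never from a script. Its argument "steps" is one flat list of numbers, 4 for each row, row after row: the shift along the tool's x, y, z in m, then the turn about the tool's z in rad. In form: [tx, ty, tz, roll, tx, ty, tz, roll, ...]. A call has 1 to 20 rows; each row shifts and turns the commanded pose from where the row before left it, along the tool's axes as they then stand; what a row does not reach is not made up. A row lasts 1/8 s, in which the tool goes at most 62.5 mm and 10.7 degrees, less where a joint would pass 70% of its speed; a pose out of reach is approached as far as the arm can. A call with a gripper value outside its range is refused whole. "grip" is the finger opening in m, from 0 to 0.0854, set as the call begins (left out, the last holds). The fingers move at their own pace and stop on an object; the grip force is fixed at half the most. Time passes only in rows, so rows that do not move let the fingers close. It gives the time, the measured TCP pose, the force, the opening and the grip force at its end, in the units of the state.
- read_state(): the state, without advancing time (a new reading comes with each control period).
- get_image(name): name is "scene" or "top"; returns the picture (400x640x3 uint8, red, green, blue); there is no depth.
- get_calibration(name): a dict with "camera_matrix" (3x3 intrinsics, pixels), "cam_to_world" (4x4, takes a point from camera to world coordinates). Camera axes: x right, y down, z forward; pixel columns grow to the right and rows downward; lengths in mm; the calibration is good to about 2 mm. A picture is of the moment at which its call begins. get_calibration takes no time and is no camera call.
- job_done(): hands the job in; it is judged then, once.
The state is a dict: "clock": time; "joints": joint angles; "joint_vel": joint speeds; "joint_efforts": joint torques, N m; "position": TCP position; "ee_rot": TCP orientation; "contact_force": force on the tool from outside, world axes, zero at the start; "wrist_torque": the same for the moment, N m; "gripper_width": finger opening in mm; "grasp_force": force on a finger pad.
Only numpy, scipy, OpenCV 4.12 (cv2) and the standard library are available. Lean on these libraries where they do the work, as an engineer would, in place of code of your own. Each camera call takes 0.05 s, during which the arm holds its last target. There are 200 camera calls.

TASK

Start the wet grinder at its key box: press the square key, then the round key, then the long bar key, each all the way down, one at a time. Then take the valve's handwheel by its upright handle, turn it clockwise until it is shut against its stop, and from there back it off (anticlockwise) exactly two full turns. Finish while still holding the handle there in the gripper, and leave the loose things on the bench where they are.

Things in the scene. Friction and masses are not known exactly. Their poses are not given: they have to be found in the camera images.
- key_square_top (a point): centre of the top face of the square key, 28 x 28, white plastic in a black surround on the grey key box (box 100 x 210 x 35 high). The three keys stand in one row, 62 apart, in any order; tops 51 above the bench, 10 proud of the surround.
- key_square (a joint): how far this key is pressed (m): 0 up, 0.006 all the way down; a spring of 1.5 N at the top to 5 N at the bottom brings it back up.
- key_round_top (a point): centre of the top face of the round key, 28 across, white plastic in a black surround on the grey key box (box 100 x 210 x 35 high). The three keys stand in one row, 62 apart, in any order; tops 51 above the bench, 10 proud of the surround.
- key_round (a joint): how far this key is pressed (m): 0 up, 0.006 all the way down; a spring of 1.5 N at the top to 5 N at the bottom brings it back up.
- key_bar_top (a point): centre of the top face of the narrow oblong bar key, 48 x 14, its long side along the box's short side, white plastic in a black surround on the grey key box (box 100 x 210 x 35 high). The three keys stand in one row, 62 apart, in any order; tops 51 above the bench, 10 proud of the surround.
- key_bar (a joint): how far this key is pressed (m): 0 up, 0.006 all the way down; a spring of 1.5 N at the top to 5 N at the bottom brings it back up.
- hub (a point): centre of the valve's handwheel on its vertical stem, 125 above the bench, level with the middle of the rim. Brass globe valve on a fixed dark plate (90 x 150); grey three-spoke wheel, 108 across, rim 12 thick. It does not rise as it turns.
- wheel (a joint): turn of the handwheel (rad): 0 = shut against its stop; grows anticlockwise seen from above, as it opens, on past two turns (the far stop is at 20 rad). Starts a third to three quarters of a turn open. Stiff (about 0.12 N m, that is 2.5 N at the handle), it stays where it is left.
- handle: black upright cylindrical handle on the wheel's rim, 22 across, 52 high, which spins freely on its own pin, so that a gripper holding it need not turn as the wheel goes round. Origin at its centre (half-way up), 48 from the wheel's axis and 37 above the hub point; z up. Its underside is 5 above the rim's top. It goes round with the wheel by the same angle.
- nail_jar: bystander: lidded glass jar of nails, 68 across, 72 high (mm), loose on the bench; origin at the middle of its underside, or of its length. Leave it alone.
- foil_roll: bystander: flat copper foil roll lying down, 70 across, 12 high (mm), loose on the bench; origin at the middle of its underside, or of its length. Leave it alone.
- glass_offcut: bystander: green glass piece 70 x 45 x 6 (mm), loose on the bench; origin at the middle of its underside, or of its length. Leave it alone.
- lead_weight: bystander: small dark metal weight with a knob, 44 across, 45 high (mm), loose on the bench; origin at the middle of its underside, or of its length. Leave it alone.
- brush: bystander: hand brush lying down (mm), loose on the bench; origin at the middle of its underside, or of its length. Leave it alone.
- flux: bystander: small capped bottle, 48 across, 100 high (mm), loose on the bench; origin at the middle of its underside, or of its length. Leave it alone.
- glass_stack: bystander: stack of clear glass 100 x 80 x 24 (mm), loose on the bench; origin at the middle of its underside, or of its length. Leave it alone.
Mind the look-alikes: they are no part of the job. What is shaped like the part that bears hub but pink is not meant.

How it is judged (in metres and radians):
On the way, in this order (a step that is already met when the one before it is completed fails the run):
1. the square key is pressed down, the other two up (value of joint key_square above 0.0045 m and value of joint each of key_round, key_bar below 0.002 m), for 0.05 s.
2. the round key is pressed down, the other two up (value of joint key_round above 0.0045 m and value of joint each of key_square, key_bar below 0.002 m), for 0.05 s.
3. the bar key is pressed down, the other two up (value of joint key_bar above 0.0045 m and value of joint each of key_square, key_round below 0.002 m), for 0.05 s.
4. all keys are up and the wheel, turned by its handle, is shut against its stop (value of joint each of key_square, key_round, key_bar below 0.002 m and value of joint wheel below 0.08 rad and contact force between the fingers and handle above 1 N), for 0.2 s.
At the end, for the whole second after the job is handed in: all keys up; the wheel at rest two turns (12.57 rad) open from its stop, within 0.26 rad (15 degrees); the handle still gripped between the fingers (more than 4 N, grasp point within 35 mm of its centre) (value of joint each of key_square, key_round, key_bar below 0.002 m and value of joint wheel between 12.306 and 12.826 rad and velocity of joint wheel between -0.1 and 0.1 rad/s and contact force between the fingers and handle above 4 N and distance between the grasp point and handle below 0.035 m); the arm keeps its last pose, push and grip.
It fails at once if two keys pressed at the same time (value of joint each of key_square, key_round above 0.002 m or value of joint each of key_square, key_bar above 0.002 m or value of joint each of key_round, key_bar above 0.002 m).
It fails at once if a loose thing on the bench shoved more than 30 mm or knocked over (distance of any of nail_jar, foil_roll, glass_offcut, lead_weight, brush, flux, glass_stack from where it was at the start of the episode above 0.03 m or angle between any of nail_jar, flux, lead_weight's own z axis and vertical above 0.5 rad).
It also fails if it takes over 69 s, if anything falls off the work surface, if the arm or the gripper's body presses on something with over 40 N, if the wrist force passes 120 N, or if a joint passes its speed limit or range.

## Working session

There is one attempt and no reset: what is moved stays moved. The work goes in short steps, Python scripts to look and compute and a tool call to move; the robot and the scene stay as the last step left them, time stands still between calls to the robot, and variables do not carry over. Pictures are saved under pics/ and viewed, at most 10 in all, crops included, and the job is handed in when it is done.

Besides the shell and the picture viewer there is one more tool, called after "Request:" by a JSON object that holds its "method" and its "body", one argument or row to a line. arm_command: Moves the arm, as the interface text tells. Its arguments: {"type":"object","properties":{"steps":{"type":"array","items":{"type":"number"}},"grip":{"type":"number"}},"required":["steps"]}

```bash
mkdir -p pics
cat > h.py <<'E'
from bench import *
import numpy as np, cv2
def snap(n,f):
    im=get_image(n); cv2.imwrite('pics/'+f,cv2.cvtColor(im,cv2.COLOR_RGB2BGR)); return im
def ray(n,u,v,z):
    c=get_calibration(n);K=np.array(c["camera_matrix"]);T=np.array(c["cam_to_world"])
    d=T[:3,:3]@np.linalg.solve(K,[u,v,1.]);o=T[:3,3]
    return (o+d*(z-o[2])/d[2]).round(1)
E
python3 - <<'E'
from h import *
print(read_state())
snap('top','t0.png');snap('scene','s0.png')
for n in('top','scene'):print(get_calibration(n))
E
```

```text
{'clock': 0.0, 'joints': array([-1.08541480e+00,  3.85529483e-01,  6.60723864e-03, -5.07341086e-04,
       -1.19399417e+00, -2.58576963e-01]), 'joint_vel': array([ 0.00412344, -0.00015312, -0.00144998, -0.00064661, -0.00120423,
        0.00066712]), 'joint_efforts': array([ 5.71683559e-04, -3.92293525e+01,  1.88400078e+01,  4.18622375e+00,
       -4.76882662e-03, -5.53579113e-06]), 'position': array([ 140.41133742, -608.41383219,  230.22941493]), 'ee_rot': array([-1.13066322e-01,  9.93586849e-01,  1.07324125e-03, -1.65632459e-04]), 'contact_force': array([ 0.43567232,  1.04693142, -0.62783985]), 'wrist_torque': array([-0.00377691,  0.03565491,  0.0132251 ]), 'grasp_force': 0.0, 'gripper_width': 85.5663358515617}
{'camera_matrix': array([[417.86411807,   0.        , 325.40049856],
       [  0.        , 417.86411807, 198.8066034 ],
       [  0.        ,   0.        ,   1.        ]]), 'cam_to_world': array([[ 1.83916463e-02, -9.95331481e-01,  9.47469788e-02,
         3.45039130e+02],
       [-9.99791040e-01, -1.74624147e-02,  1.06273785e-02,
        -1.59987566e+02],
       [-8.92325337e-03, -9.49226354e-02, -9.95444659e-01,
         1.38776933e+03],
       [ 0.00000000e+00,  0.00000000e+00,  0.00000000e+00,
         1.00000000e+00]])}
{'camera_matrix': array([[383.76979262,   0.        , 318.05637587],
       [  0.        , 383.76979262, 201.03387241],
       [  0.        ,   0.        ,   1.        ]]), 'cam_to_world': array([[-8.45543616e-01,  4.47341513e-01, -2.91447360e-01,
         8.46977099e+02],
       [ 5.33897214e-01,  7.05245558e-01, -4.66457359e-01,
         4.36851926e+02],
       [-3.12378505e-03, -5.50012975e-01, -8.35150267e-01,
         1.17362829e+03],
       [ 0.00000000e+00,  0.00000000e+00,  0.00000000e+00,
         1.00000000e+00]])}
```

View pics/t0.png

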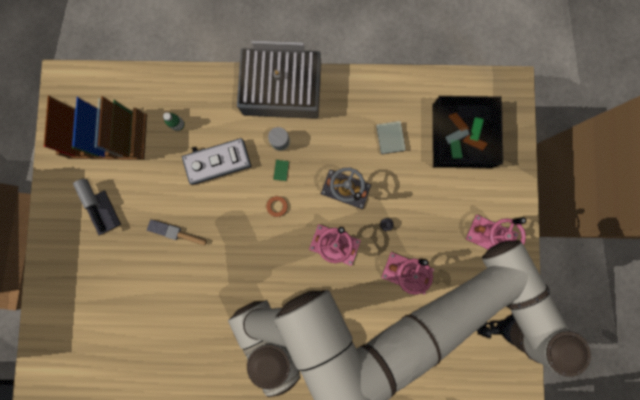

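View pics/s0.png

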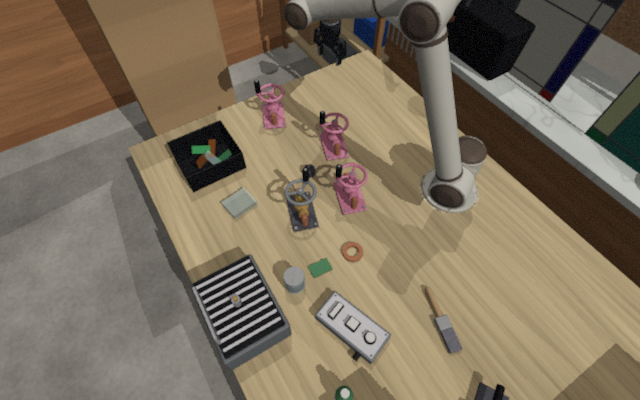

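The top view shows four valves: a grey-wheeled brass one at (347,185) and three pink ones at (335,243), (408,272) and (497,233). The grey one fits the description, and the pink ones are look-alikes. The key box is at (217,161): round key at (197,166), square at (215,160), bar at (235,153). I'll confirm this in an enlarged crop.

Run:
```python
from h import *
t=cv2.imread('pics/t0.png');s=cv2.imread('pics/s0.png')
R=lambda a,k:cv2.resize(a,None,fx=k,fy=k,interpolation=cv2.INTER_CUBIC)
a=R(t[130:190,175:255],5);b=R(t[155:215,315:395],5)
c=R(s[285:365,310:400],4.444);d=R(s[160:240,270:360],4.444)
h=lambda x:cv2.resize(x,(400,300))
cv2.imwrite('pics/c0.png',np.vstack([np.hstack([a,b]),np.hstack([h(c),h(d)])]))
# key tops: bright white blobs
for n,im,(x0,y0,x1,y1) in(('top',t,(175,130,255,190)),('scene',s,(310,285,400,365))):
    g=im[y0:y1,x0:x1].min(2);
    for th in(185,205,220):
        k,_,st,ce=cv2.connectedComponentsWithStats((g>th).astype('u1' if 0 else np.uint8))
        for i in range(1,k):
            if 15<st[i,4]<400:
                u,v=ce[i]+[x0,y0];print(n,th,st[i,2:],(u.round(1),v.round(1)),ray(n,u,v,51))
```

```text
(no output)
```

View pics/c0.png

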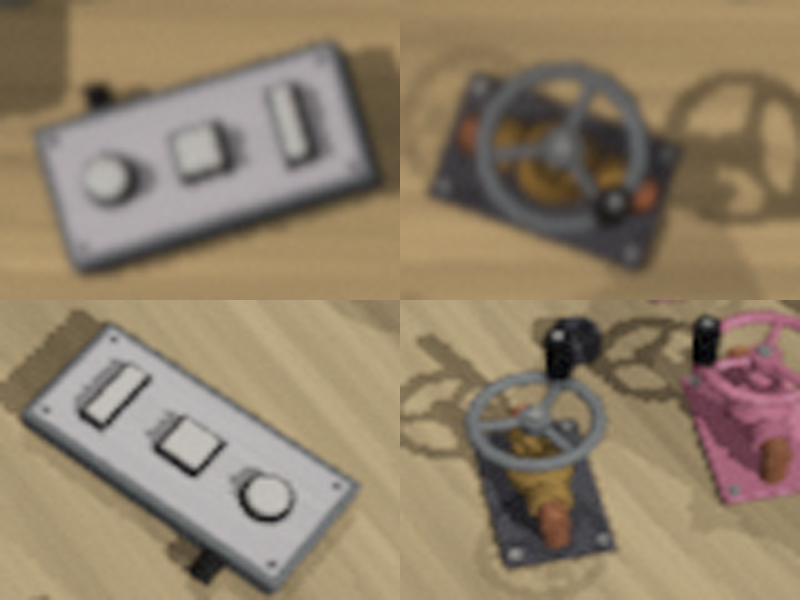

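The crop confirms the grey wheel: hub at about (347,184), handle top at about (357,195.5) in the top view. The keys in the row are round, square and bar.

Run:
```python
from h import *
P={'round':((196.,165.2),(369.9,336.6),51),'square':((214.,159.6),(353,323.3),51),'bar':((232.2,154.4),(336.6,310),51),
'hub':((347.2,184),(300.5,191.6),125),'htop':((357.2,195.6),(305.6,168.6),188)}
for k,(a,b,z) in P.items(): print(k,ray('top',*a,z),ray('scene',*b,z))
s=read_state()
from scipy.spatial.transform import Rotation as R
print(R.from_quat(s['ee_rot']).as_matrix().round(3))
for n,u,v,z in [('flux',173,121,100),('weight',387,223,45),('jar',278,135,72)]:print(n,ray('top',u,v,z))
```

```text
round [574.5 276.5  51. ] [577.  278.6  51. ]
square [593.9 218.7  51. ] [596.  222.3  51. ]
bar [612.  160.1  51. ] [614.5 164.6  51. ]
hub [ 511.7 -212.   125. ] [ 510.3 -211.9  125. ]
htop [ 470.1 -238.7  188. ] [ 469.7 -242.3  188. ]
[[-0.974 -0.225 -0.001]
 [-0.225  0.974  0.002]
 [ 0.     0.002 -1.   ]]
flux [706.3 340.2 100. ]
weight [ 398.4 -344.6   45. ]
jar [673.5  10.1  72. ]
```

Request:
{"method": "arm_command", "body": {
  "steps": [0,0,0,0.113,0,0,0,0.113,-0.025,0.046,0,0,-0.025,0.046,0,0,-0.025,0.046,0,0,-0.025,0.046,0,0,-0.025,0.046,0,0,-0.025,0.046,0,0,-0.025,0.046,0,0,-0.025,0.046,0,0,-0.025,0.046,0,0,-0.025,0.046,0,0,-0.025,0.046,0,0,-0.025,0.046,0,0,-0.025,0.046,0,0,-0.025,0.046,0,0,-0.025,0.046,0,0,-0.025,0.046,0,0,-0.025,0.046,0,0,-0.025,0.046,0,0],
  "grip": 0
}}

```text
clock: 2.6
position: [590.3, 220.9, 230.8]
ee_rot: [-0.0, 1.0, -0.0, -0.0]
contact_force: [0.2, -0.0, 0.2]
gripper_width: -0.1
grasp_force: 0.0
```

Request:
{"method": "arm_command", "body": {
  "steps": [-0.005,0,0.04,0,0,0,0.04,0,0,0,0.04,0,0,0,0.04,0,0,0,0.01,0,0,0,0,0]
}}

```text
clock: 3.35
position: [595.1, 219.4, 61.3]
ee_rot: [-0.001, 1.0, -0.0, -0.0]
contact_force: [-0.7, -0.7, 0.9]
gripper_width: -0.2
grasp_force: 0.0
```

Run:
```python
from h import *
print(read_state()['position'])
s=snap('scene','s1.png');t=snap('top','t1.png')
t=cv2.imread('pics/t1.png');s=cv2.imread('pics/s1.png')
R=lambda a:cv2.resize(a,(400,400),interpolation=cv2.INTER_CUBIC)
cv2.imwrite('pics/c1.png',np.hstack([R(t[120:200,175:255]),R(s[285:365,310:390])]))
```

```text
[595.09043786 219.42297397  61.28134492]
```

View pics/c1.png

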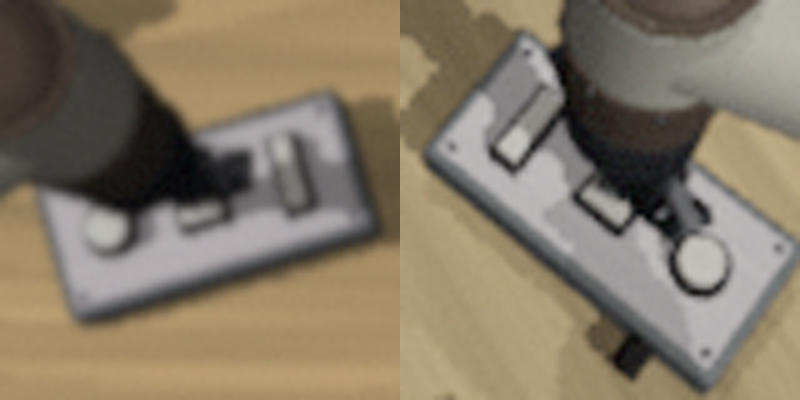

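The fingertips sit over the square key, clear of the round and bar keys. Next I press it and retract.

Request:
{"method": "arm_command", "body": {
  "steps": [0,0,0.008,0,0,0,0.005,0,0,0,0.004,0,0,0,0,0,0,0,0,0]
}}

```text
clock: 4.08
position: [595.3, 219.7, 45.1]
ee_rot: [-0.001, 1.0, 0.0, 0.001]
contact_force: [-1.5, 0.9, 4.6]
gripper_width: -0.1
grasp_force: 2.8
```

Request:
{"method": "arm_command", "body": {
  "steps": [0,0,0.002,0,0,0,0,0,0,0,0,0]
}}

```text
clock: 4.45
position: [595.3, 219.7, 45.0]
ee_rot: [-0.001, 1.0, 0.0, 0.001]
contact_force: [-5.4, 0.2, 13.6]
gripper_width: 0.2
grasp_force: 6.9
```

Request:
{"method": "arm_command", "body": {
  "steps": [0,0,-0.014,0,0,0,-0.014,0,0.01,0.029,0,0,0.009,0.029,0,0,0,0,0,0,0,0,0.012,0,0,0,0.006,0,0,0,0.005,0,0,0,0.005,0,0,0,0,0,0,0,0,0]
}}

```text
clock: 5.82
position: [575.4, 276.1, 45.0]
ee_rot: [-0.0, 1.0, -0.001, -0.0]
contact_force: [-6.4, -3.4, 15.8]
gripper_width: -0.0
grasp_force: 7.5
```

Request:
{"method": "arm_command", "body": {
  "steps": [0,0,-0.014,0,0,0,-0.014,0,-0.013,-0.038,0,0,-0.013,-0.038,0,0,-0.012,-0.038,0,0,0,0,0,0,0,0,0.012,0,0,0,0.006,0,0,0,0.005,0,0,0,0.005,0,0,0,0,0,0,0,0,0]
}}

```text
clock: 7.32
position: [613.3, 164.1, 44.9]
ee_rot: [-0.001, 1.0, -0.0, -0.0]
contact_force: [-7.5, 0.5, 14.8]
gripper_width: -0.2
grasp_force: 7.3
```

Request:
{"method": "arm_command", "body": {
  "steps": [0,0,-0.02,0,0,0,-0.047,0,0,0,-0.047,0,0,0,-0.047,0,0,0,-0.047,0,0.0143,-0.0404,0,0,0.0143,-0.0404,0,0,0.0143,-0.0404,0,0,0.0143,-0.0404,0,0,0.0143,-0.0404,0,0,0.0143,-0.0404,0,0,0.0143,-0.0404,0,0,0.0143,-0.0404,0,0,0.0143,-0.0404,0,0,0.0143,-0.0404,0,0,0,0,0,0,0,0,0,0],
  "grip": 0.06
}}

```text
clock: 9.45
position: [471.4, -240.4, 250.1]
ee_rot: [-0.0, 1.0, 0.0, 0.0]
contact_force: [0.3, -0.0, -0.6]
gripper_width: 60.2
grasp_force: 0.0
```

Run:
```python
from h import *
print(read_state()['position'])
s=snap('scene','s2.png');t=snap('top','t2.png')
t=cv2.imread('pics/t2.png');s=cv2.imread('pics/s2.png')
R=lambda a:cv2.resize(a,(400,400),interpolation=cv2.INTER_CUBIC)
cv2.imwrite('pics/c2.png',np.hstack([R(t[140:240,300:400]),R(s[130:230,255:355])]))
```

```text
[ 471.44477719 -240.44521978  250.1333451 ]
```

View pics/c2.png

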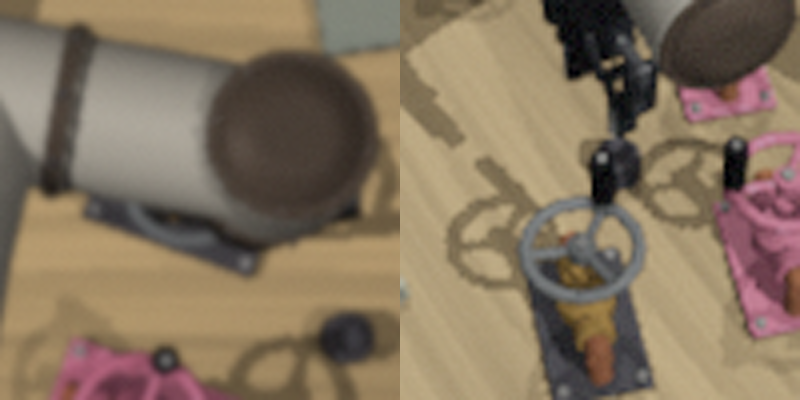

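The fingers are above the handle (top at about (306,169) in the scene view) with nothing in the way. Next I descend and close.

Request:
{"method": "arm_command", "body": {
  "steps": [0,0,0.03,0,0,0,0.03,0,0,0,0.03,0,0,0,0.013,0,0,0,0,0]
}}

```text
clock: 10.18
position: [471.4, -240.2, 146.9]
ee_rot: [-0.001, 1.0, 0.0, -0.001]
contact_force: [-0.5, 0.4, -0.1]
gripper_width: 60.3
grasp_force: 0.0
```

Request:
{"method": "arm_command", "body": {
  "steps": [0,0,0,0,0,0,0,0,0,0,0,0,0,0,0,0,0,0,0,0,0,0,0,0],
  "grip": 0
}}

```text
clock: 10.92
position: [472.2, -240.8, 148.6]
ee_rot: [-0.001, 1.0, -0.0, 0.001]
contact_force: [-0.8, 1.7, 5.6]
gripper_width: 20.7
grasp_force: 58.5
```

Run:
```python
from h import *
s=read_state();print(s['position'],s['contact_force'],s['gripper_width'],s['grasp_force'],s['wrist_torque'])
```

```text
[ 472.17244568 -240.76349296  148.59650662] [-0.81658608  1.71341546  5.55092368] 20.67776566115303 58.53801369667053 [0.82812669 0.00188524 0.02681943]
```

```bash
cat >> h.py <<'E'
def arc(p,hub,a1,n,r=48):
    p=np.array(p[:2],float);a0=np.degrees(np.arctan2(*(p-hub)[::-1]))%360
    print('a0',a0.round(1));q=p.copy();out=[]
    for a in np.radians(np.linspace(a0,a1,n+1)[1:]):
        t=np.array(hub)+r*np.array([np.cos(a),np.sin(a)]);d=(t-q).round(4);q=q+d
        out+=[round(-d[0]/1e3,4),round(d[1]/1e3,4),0,0]
    print(out)
E
python3 -c "
from h import *
arc((471.4,-240.2),(511,-212),215.5-100,10)"
```

```text
a0 215.5
[np.float64(0.0037), np.float64(0.0076), 0, 0, np.float64(0.0029), np.float64(0.0078), 0, 0, np.float64(0.0015), np.float64(0.0082), 0, 0, np.float64(0.0001), np.float64(0.0084), 0, 0, np.float64(-0.0014), np.float64(0.0082), 0, 0, np.float64(-0.0028), np.float64(0.0079), 0, 0, np.float64(-0.0041), np.float64(0.0073), 0, 0, np.float64(-0.0053), np.float64(0.0065), 0, 0, np.float64(-0.0064), np.float64(0.0054), 0, 0, np.float64(-0.0072), np.float64(0.0042), 0, 0]
```

Request:
{"method": "arm_command", "body": {
  "steps": [0.0037,0.0076,0,0,0.0029,0.0078,0,0,0.0015,0.0082,0,0,0.0001,0.0084,0,0,-0.0014,0.0082,0,0]
}}

```text
clock: 11.55
position: [462.6, -201.3, 148.6]
ee_rot: [-0.0, 1.0, -0.001, -0.002]
contact_force: [-5.4, -1.6, 9.8]
gripper_width: 20.4
grasp_force: 58.9
```

Request:
{"method": "arm_command", "body": {
  "steps": [-0.0028,0.0079,0,0,-0.0041,0.0073,0,0,-0.0053,0.0065,0,0,-0.0064,0.0054,0,0,-0.0072,0.0042,0,0]
}}

```text
clock: 12.18
position: [487.7, -168.2, 148.6]
ee_rot: [-0.0, 1.0, 0.001, -0.002]
contact_force: [-7.7, 7.0, 11.9]
gripper_width: 20.5
grasp_force: 59.5
```

```bash
sed -i 's/round(-d\[0\]\/1e3,4),round(d\[1\]\/1e3,4)/float(round(-d[0]\/1e3,4)),float(round(d[1]\/1e3,4))/' h.py
python3 -c "
from h import *
arc((490.3,-168.7),(510,-211),-55,17,48.2)"
```

```text
a0 115.0
[-0.0072, 0.0043, 0, 0, -0.0083, 0.0015, 0, 0, -0.0084, -0.0, 0, 0, -0.0083, -0.0015, 0, 0, -0.0079, -0.0029, 0, 0, -0.0073, -0.0042, 0, 0, -0.0064, -0.0054, 0, 0, -0.0054, -0.0064, 0, 0, -0.0042, -0.0073, 0, 0, -0.0029, -0.0079, 0, 0, -0.0015, -0.0083, 0, 0, 0.0, -0.0084, 0, 0, 0.0015, -0.0083, 0, 0, 0.0029, -0.0079, 0, 0, 0.0042, -0.0073, 0, 0, 0.0054, -0.0064, 0, 0, 0.0064, -0.0054, 0, 0]
```

Request:
{"method": "arm_command", "body": {
  "steps": [-0.0072,0.0043,0,0,-0.0083,0.0015,0,0]
}}

```text
clock: 12.42
position: [505.1, -163.0, 148.6]
ee_rot: [-0.001, 1.0, -0.0, -0.0]
contact_force: [-3.3, 2.4, 7.7]
gripper_width: 20.8
grasp_force: 59.1
```

Request:
{"method": "arm_command", "body": {
  "steps": [-0.0084,0,0,0,-0.0083,-0.0015,0,0]
}}

```text
clock: 12.68
position: [522.4, -164.5, 148.6]
ee_rot: [-0.001, 1.0, 0.0, 0.0]
contact_force: [-2.3, 1.8, 7.0]
gripper_width: 20.4
grasp_force: 59.1
```

Request:
{"method": "arm_command", "body": {
  "steps": [-0.0079,-0.0029,0,0,-0.0073,-0.0042,0,0]
}}

```text
clock: 12.92
position: [537.8, -171.8, 148.6]
ee_rot: [-0.001, 1.0, -0.0, 0.0]
contact_force: [-3.0, 1.2, 7.1]
gripper_width: 20.7
grasp_force: 59.1
```

Request:
{"method": "arm_command", "body": {
  "steps": [-0.0064,-0.0054,0,0,-0.0054,-0.0064,0,0]
}}

```text
clock: 13.18
position: [549.4, -183.7, 148.6]
ee_rot: [-0.001, 1.0, -0.0, 0.0]
contact_force: [-3.6, 1.3, 7.8]
gripper_width: 20.7
grasp_force: 59.1
```

Request:
{"method": "arm_command", "body": {
  "steps": [-0.0042,-0.0073,0,0,-0.0029,-0.0079,0,0]
}}

```text
clock: 13.42
position: [556.3, -199.0, 148.6]
ee_rot: [-0.001, 1.0, -0.0, -0.0]
contact_force: [-3.3, 1.9, 7.4]
gripper_width: 20.6
grasp_force: 59.1
```

Request:
{"method": "arm_command", "body": {
  "steps": [-0.0015,-0.0083,0,0,0,-0.0084,0,0]
}}

```text
clock: 13.68
position: [557.5, -215.5, 148.6]
ee_rot: [-0.001, 1.0, 0.0, -0.0]
contact_force: [-3.9, 3.2, 8.2]
gripper_width: 20.7
grasp_force: 59.1
```

Request:
{"method": "arm_command", "body": {
  "steps": [0.0015,-0.0083,0,0,0.0029,-0.0079,0,0]
}}

```text
clock: 13.92
position: [555.0, -227.3, 148.5]
ee_rot: [-0.0, 1.0, 0.004, 0.002]
contact_force: [4.1, 38.6, 14.2]
gripper_width: 20.5
grasp_force: 60.7
```

Request:
{"method": "arm_command", "body": {
  "steps": [0,0,0,0,0,0,0,0,0,0,0,0]
}}

```text
clock: 14.3
position: [555.1, -226.8, 148.6]
ee_rot: [-0.001, 1.0, 0.003, 0.002]
contact_force: [0.2, 20.9, 9.6]
gripper_width: 20.9
grasp_force: 59.9
```

The wheel has stalled with 21 N on the tool at about -20° on the circle. It turned 236° to get there, within the stated starting range, so it is shut. Next I back it off in 10° rows.

```bash
python3 -c "
from h import *
arc((553.7,-231.4),(510,-211),340+0,1,48.2)
import numpy as np
arc((510+48.2*np.cos(np.radians(-20)),-211+48.2*np.sin(np.radians(-20))),(510,-211),700,36,48.2)"
```

```text
a0 335.0
[-0.0016, 0.0039, 0, 0]
a0 340.0
[-0.0022, 0.0081, 0, 0, -0.0007, 0.0084, 0, 0, 0.0007, 0.0084, 0, 0, 0.0022, 0.0081, 0, 0, 0.0036, 0.0076, 0, 0, 0.0048, 0.0069, 0, 0, 0.0059, 0.0059, 0, 0, 0.0069, 0.0048, 0, 0, 0.0076, 0.0036, 0, 0, 0.0081, 0.0022, 0, 0, 0.0084, 0.0007, 0, 0, 0.0084, -0.0007, 0, 0, 0.0081, -0.0022, 0, 0, 0.0076, -0.0036, 0, 0, 0.0069, -0.0048, 0, 0, 0.0059, -0.0059, 0, 0, 0.0048, -0.0069, 0, 0, 0.0036, -0.0076, 0, 0, 0.0022, -0.0081, 0, 0, 0.0007, -0.0084, 0, 0, -0.0007, -0.0084, 0, 0, -0.0022, -0.0081, 0, 0, -0.0036, -0.0076, 0, 0, -0.0048, -0.0069, 0, 0, -0.0059, -0.0059, 0, 0, -0.0069, -0.0048, 0, 0, -0.0076, -0.0036, 0, 0, -0.0081, -0.0022, 0, 0, -0.0084, -0.0007, 0, 0, -0.0084, 0.0007, 0, 0, -0.0081, 0.0022, 0, 0, -0.0076, 0.0036, 0, 0, -0.0069, 0.0048, 0, 0, -0.0059, 0.0059, 0, 0, -0.0048, 0.0069, 0, 0, -0.0036, 0.0076, 0, 0]
```

Request:
{"method": "arm_command", "body": {
  "steps": [-0.0016,0.0039,0,0,0,0,0,0,0,0,0,0]
}}

```text
clock: 14.68
position: [555.1, -226.6, 148.6]
ee_rot: [-0.001, 1.0, 0.001, 0.0]
contact_force: [-1.9, 6.9, 9.5]
gripper_width: 20.4
grasp_force: 59.9
```

Request:
{"method": "arm_command", "body": {
  "steps": [-0.0022,0.0081,0,0,-0.0007,0.0084,0,0,0.0007,0.0084,0,0,0.0022,0.0081,0,0,0.0036,0.0076,0,0,0.0048,0.0069,0,0,0.0059,0.0059,0,0,0.0069,0.0048,0,0,0.0076,0.0036,0,0,0.0081,0.0022,0,0,0.0084,0.0007,0,0,0.0084,-0.0007,0,0]
}}

```text
clock: 16.18
position: [503.4, -163.2, 148.6]
ee_rot: [-0.001, 1.0, 0.0, 0.003]
contact_force: [2.8, 1.4, 6.0]
gripper_width: 20.7
grasp_force: 59.7
```

Tracking is good, so I'll finish the first turn.

Request:
{"method": "arm_command", "body": {
  "steps": [0.0081,-0.0022,0,0,0.0076,-0.0036,0,0,0.0069,-0.0048,0,0,0.0059,-0.0059,0,0,0.0048,-0.0069,0,0,0.0036,-0.0076,0,0,0.0022,-0.0081,0,0,0.0007,-0.0084,0,0,-0.0007,-0.0084,0,0,-0.0022,-0.0081,0,0,-0.0036,-0.0076,0,0,-0.0048,-0.0069,0,0]
}}

```text
clock: 17.68
position: [473.3, -242.1, 148.6]
ee_rot: [-0.001, 1.0, 0.0, 0.001]
contact_force: [0.3, 3.9, 8.7]
gripper_width: 20.5
grasp_force: 60.2
```

Request:
{"method": "arm_command", "body": {
  "steps": [-0.0059,-0.0059,0,0,-0.0069,-0.0048,0,0,-0.0076,-0.0036,0,0,-0.0081,-0.0022,0,0,-0.0084,-0.0007,0,0,-0.0084,0.0007,0,0,-0.0081,0.0022,0,0,-0.0076,0.0036,0,0,-0.0069,0.0048,0,0,-0.0059,0.0059,0,0,-0.0048,0.0069,0,0,-0.0036,0.0076,0,0]
}}

```text
clock: 19.18
position: [554.4, -228.3, 148.6]
ee_rot: [-0.0, 1.0, -0.001, -0.001]
contact_force: [-4.3, -1.8, 8.7]
gripper_width: 20.8
grasp_force: 60.1
```

One turn is done, back to about -21°. Now the second.

Request:
{"method": "arm_command", "body": {
  "steps": [-0.0022,0.0081,0,0,-0.0007,0.0084,0,0,0.0007,0.0084,0,0,0.0022,0.0081,0,0,0.0036,0.0076,0,0,0.0048,0.0069,0,0,0.0059,0.0059,0,0,0.0069,0.0048,0,0,0.0076,0.0036,0,0,0.0081,0.0022,0,0,0.0084,0.0007,0,0,0.0084,-0.0007,0,0]
}}

```text
clock: 20.68
position: [503.3, -163.2, 148.6]
ee_rot: [-0.001, 1.0, 0.0, 0.003]
contact_force: [3.0, 1.5, 5.8]
gripper_width: 20.5
grasp_force: 59.7
```

Request:
{"method": "arm_command", "body": {
  "steps": [0.0081,-0.0022,0,0,0.0076,-0.0036,0,0,0.0069,-0.0048,0,0,0.0059,-0.0059,0,0,0.0048,-0.0069,0,0,0.0036,-0.0076,0,0,0.0022,-0.0081,0,0,0.0007,-0.0084,0,0,-0.0007,-0.0084,0,0,-0.0022,-0.0081,0,0,-0.0036,-0.0076,0,0,-0.0048,-0.0069,0,0]
}}

```text
clock: 22.18
position: [473.3, -242.1, 148.6]
ee_rot: [-0.001, 1.0, 0.0, 0.001]
contact_force: [-0.4, 3.5, 9.3]
gripper_width: 20.8
grasp_force: 60.2
```

Request:
{"method": "arm_command", "body": {
  "steps": [-0.0059,-0.0059,0,0,-0.0069,-0.0048,0,0,-0.0076,-0.0036,0,0,-0.0081,-0.0022,0,0,-0.0084,-0.0007,0,0,-0.0084,0.0007,0,0,-0.0081,0.0022,0,0,-0.0076,0.0036,0,0,-0.0069,0.0048,0,0,-0.0059,0.0059,0,0,-0.0048,0.0069,0,0,-0.0036,0.0076,0,0,-0.0005,0.001,0,0,0,0,0,0,0,0,0,0]
}}

```text
clock: 24.05
position: [554.9, -226.9, 148.6]
ee_rot: [-0.001, 1.0, -0.0, -0.0]
contact_force: [-2.6, 1.4, 9.2]
gripper_width: 20.3
grasp_force: 60.1
```

Run:
```python
from h import *
s=read_state();print(s['clock'],s['position'],s['contact_force'],s['gripper_width'],s['grasp_force'])
snap('scene','s3.png')
s=cv2.imread('pics/s3.png');cv2.imwrite('pics/c3.png',cv2.resize(s[80:280,180:420],(720,600)))
```

```text
24.05 [ 554.94007316 -226.90281016  148.56230452] [-2.55145775  1.43432669  9.18896184] 20.307960421973323 60.08584499359131
```

View pics/c3.png

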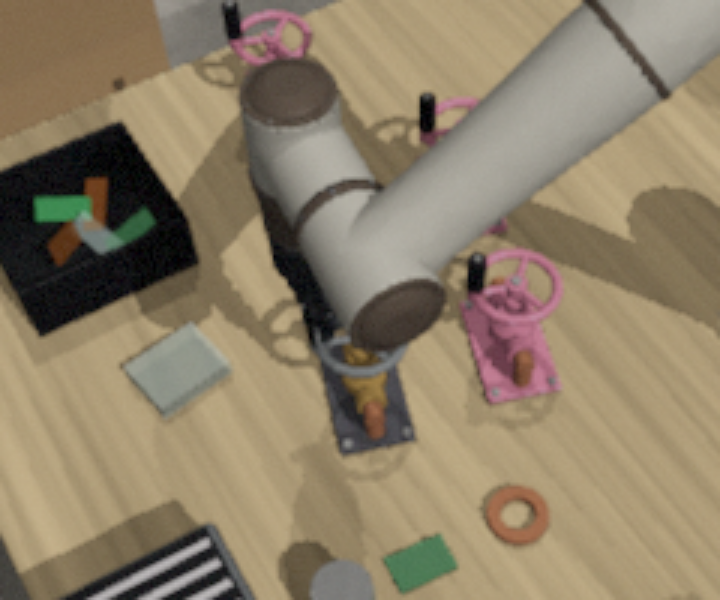

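The picture shows the gripper on the handle at the grey wheel, around crop (320,330), with the loose things in view apparently where they were. The tool is back at its shut-stop position after two turns, with a 60 N grip.

```bash
python3 -c "
from bench import *
print(job_done())"
```

```text
the job is handed in; nothing more can be done
None
```

I pressed the square, round and bar keys all the way down in that order, shut the valve against its stop, backed it off two full turns and handed the job in at about 24 s with the handle still gripped; no verdict came back.

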